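# Close and clamp a mug-handle press mould

## Task

Close the plaster press mould: set its loose upper half gently down on the lower half in the clamp so that the two key together flush, then swing the clamp's arm over it against its stop. Turn the T-handle clockwise until you feel the rubber foot bear firmly on the mould - about a quarter turn past first touch - without forcing it much further, let go, and leave the stamps, pot and cutter where they are.

Things in the scene. Friction and masses are not known exactly. Their poses are not given: they have to be found in the camera images.
- top_centre (a point): Loose upper half of the plaster press mould: an off-white block 150 mm long (this point's y axis), 58 wide (x axis), 36 high, about 0.35 kg, lying flat and right way up on the table to the left of the clamp. The point is its centre, 18 mm above its underside.
- mould_top: The same upper half; origin at the centre of its underside. Two round recesses in the underside, 20 mm across and 9 mm deep, 62 mm either side of the centre along its length, fit over the lower half's keys with 1.5 mm play; it fits equally well turned end for end.
- seat (a point): Where the upper half's centre lies when the mould is closed: 72 mm above the table, z up. The lower half, a like block fixed on the clamp's board with its length along this point's y axis, has its top face 18 mm below this point, with clay in it and two tapered keys 7.5 mm high (17 mm across at the foot, 10 at the tip) 62 mm either side of the middle. Cleats 28 mm above the table surround it.
- clamp: Swing-arm screw clamp, fixed on the table: 18 mm wooden board with a steel post behind the mould. Origin on the table under the mould's middle; x points from mould to post, z up. The board reaches from x = -55 to +170 mm and y = -95 to +95; the post, 29 mm thick, stands at x = +130, y = 0; its dome nut reaches 171 mm above the table.
- pivot (a point): Point on the post's upright axis at half the height of the swing arm, 143 mm above the table: the arm turns about it. The grey arm is 30 mm wide and lies 132 to 154 mm above the table; the screw stands in its end, 130 mm from the pivot.
- swing_arm (a joint): Angle of the arm about the post, rad: 0 = closed against its stop pin, the screw exactly above the mould's middle. Grows, anticlockwise seen from above, as the arm swings open towards the clamp's -y; starts open at 1.35 to 1.7. It swings with about 2 N at the screw and stays where left. Turning the T-handle clockwise presses the closed arm against its stop.
- t_handle (a joint): Screw angle relative to the arm, rad; grows as the T-handle turns clockwise seen from above and feeds screw, handle and foot down 3 mm per rad (0 = fully up, at most 7.8). Starts at 3.0 to 4.0. On the closed mould the foot first touches near 5.0; then its push grows about 33 N per rad and the resisting torque, 0.25 N m when free, by 0.1 N m per rad at rest, 0.2 while turning. It stays where left.
- t_bar (a point): Middle of the T-handle's steel cross-bar, on the screw's axis: the bar runs along this point's x axis, 14 mm thick and 135 mm long over its ball ends (19 mm across), with the 14 mm thick screw straight below. It starts 192 to 195 mm above the table, about 40 mm above the top of the arm, and sinks as the screw is turned in.
- foot: The screw's round black rubber foot, 30 mm across, under the end of the arm; origin at the middle of its sole, 105 mm above the table at t_handle = 0. It turns with the screw. The closed mould's top is 90 mm above the table.
- carved_stamp_dark: Bystander: wooden stamp, an upright block 26 x 26 x 52 mm; origin under its centre.
- carved_stamp_light: Bystander: a second such stamp of lighter wood, 26 x 26 x 52 mm; origin under its centre.
- pot: Bystander: small brown pinch pot, 82 mm across and 49 mm high, behind the clamp; origin under its centre.
- cutter: Bystander: round metal cutter ring, 72 mm across and 28 mm high, behind the clamp; origin under its centre.

How it is judged (in metres and radians):
On the way, in this order (a step that is already met when the one before it is completed fails the run):
1. the upper half is keyed flush on the lower half and let go (horizontal distance between top_centre and seat below 0.004 m and z of top_centre in the frame of seat below 0.0025 m and angle between the y axis of top_centre and the y axis of seat, either way round below 0.07 rad and contact force between the fingers and mould_top below 0.5 N), for 0.2 s.
2. the arm is swung over the mould, against its stop (value of joint swing_arm below 0.06 rad), for 0.1 s.
At the end, for the whole second after the job is handed in: The upper half lies keyed on the lower half (centre within 4 mm of its seat, not more than 2.5 mm high, square within 4 degrees), the arm is closed against its stop (within 0.06 rad), and the foot presses on the mould with 20 to 80 N, with everything let go and at rest (horizontal distance between top_centre and seat below 0.004 m and z of top_centre in the frame of seat below 0.0025 m and angle between the y axis of top_centre and the y axis of seat, either way round below 0.07 rad and value of joint swing_arm below 0.06 rad and contact force between foot and mould_top between 20 and 80 N and velocity of joint t_handle below 0.1 rad/s and linear speed of mould_top below 0.02 m/s); the robot touches nothing.
It fails at once if the foot is forced down on the plaster with more than 90 N (contact force between foot and mould_top above 90 N).
It fails at once if the upper half is dropped onto the lower half (falling free of the fingers at more than 0.4 m/s) (horizontal distance between top_centre and seat below 0.04 m and contact force between the fingers and mould_top below 0.5 N and linear speed of mould_top above 0.4 m/s).
It fails at once if a stamp, the pot or the cutter is moved by more than 30 mm (distance of any of carved_stamp_dark, carved_stamp_light, pot, cutter from where it was at the start of the episode above 0.03 m).
It also fails if it takes over 69 s, if anything falls off the work surface, if the arm or the gripper's body presses on something with over 40 N, if the wrist force passes 120 N, or if a joint passes its speed limit or range.

## Robot

A 6-joint arm with a two-finger parallel gripper is mounted at the origin on a cart in front of the work surface, level with it; the furniture and walls round the work are solid. World frame = base frame: x ahead of the robot, y to its left, z up, the work surface at z = 0. Lengths are in mm, angles in degrees, forces in N, time in s.
With the tool pointing down it reaches from about 275 to 1000 mm from the base axis. Payload 8.4 kg.
Tool frame: the origin (TCP) lies midway between the tips of the shut fingers; the grasp point (between the pads) lies robot.grip_depth behind it (robot.grip_depth is the distance from the TCP to the grasp point, in mm); z points along the fingers, y is the line along which they close (so a half turn about z gives the same grasp; the last joint's range is limited). The gripper opens to 85 mm and grips with 20 to 120 N. Pads are 22 mm wide; open, the fingers measure 114 mm over their backs; the gripper's body (76 mm by 85 mm) begins 54 mm behind the grasp point. The pads swing forward as they close: fully open they stand 13 mm farther back than shut.
Start: joints at [72.112, 20.225, 93.587, -0, 66.188, -0.138], TCP at [190.541, 595.249, 231.281] pointing down, gripper open.
Joint ranges: [-150.9, 150.9], [-52.94, 120.26], [3.33, 152.33], [-74.26, 254.26], [0, 154.13], [-172.89, 172.89]. Speed limits (degrees/s): [127.2, 127.2, 159.86, 180, 180, 180].

## Interface

Orientations are given as a 3x3 rotation matrix whose columns are the frame's x, y, z axes.
In Python, from bench import state, cams, robot gives the robot as it stands. The module is installed in compiled form; this text tells all that it offers.
- The arm moves only by the tool play_rows, never from a script. Its argument "commands" is a list that holds one entry, the list of rows, each a list of 7 numbers: the turn, a rotation vector about the tool's x, y, z as a fraction of full scale, then the shift along the tool's x, y, z as a fraction of full scale, then the gripper's target within -1 to 1 (fully open at 1, half-way at 0, shut at -1). A call has 1 to 20 rows; each row is the pose to reach, as a shift and turn from the pose commanded when the call began, along the tool's axes at that moment, turning the shorter way round; what a row does not reach only later rows make up. Full scale, the value 1, is 0.2 m for a shift and pi rad for a turn. A row lasts 1/12 s, in which the tool goes at most 41.7 mm and 7.16 degrees, less where a joint would pass 70% of its speed; a pose out of reach is approached as far as the arm can. A call with a number of a shift or a turn outside -1 to 1 is refused whole. A call with a gripper value outside its range is refused whole. The fingers move at their own pace and stop on an object; "force" is the grip in N (left out, the last holds). Time passes only in rows, so rows that repeat a pose let the fingers close. It gives the time, the measured TCP pose, the force, the opening and the grip force at its end, in the units of the state.
- state(): the state, without advancing time (a new reading comes with each control period).
- cams.read_camera(name): name is "scene" or "side" or "wrist"; returns (picture, depth): 384x512x3 uint8, red, green, blue; 384x512 float32, mm along the optical axis (not along the pixel's ray), 0 where there is no reading.
- cams.camera_params(name): a dict with "vertical_fov" (degrees; the focal length in pixels is half the picture's height over the tangent of half this angle, whatever the lens; pixels are square), "cx", "cy" (the principal point, pixels), "distortion" ([k1, k2, p1, p2, k3] as OpenCV has them; the pictures are not rectified), "rvec" (rotation vector, rad) and "tvec" (3), from world to camera coordinates, as OpenCV has them. Camera axes: x right, y down, z forward; pixel columns grow to the right and rows downward; lengths in mm; the calibration is good to about 2 mm. A picture is of the moment at which its call begins: read the wrist's pose just before it. camera_params takes no time and is no camera call; for the wrist camera it gives the pose at the moment of the call.
- robot.job_done(): hands the job in; it is judged then, once.
The state is a dict: "clock": time; "qpos": joint angles; "joint_velocities": joint speeds; "tau": joint torques, N m; "position": TCP position; "ee_rot": TCP orientation; "ft_force": force on the tool from outside, world axes, zero at the start; "wrist_torque": the same for the moment, N m; "width": finger opening in mm; "gripper_force": force on a finger pad.
Only numpy, scipy, OpenCV 4.12 (cv2) and the standard library are available. Lean on these libraries where they do the work, as an engineer would, in place of code of your own. Each camera call takes 0.05 s, during which the arm holds its last target. There are 200 camera calls.

## Working session

There is one attempt and no reset: what is moved stays moved. The work goes in short steps, Python scripts to look and compute and a tool call to move; the robot and the scene stay as the last step left them, time stands still between calls to the robot, and variables do not carry over. Pictures are saved under pics/ and viewed, at most 10 in all, crops included, and the job is handed in when it is done.

Besides the shell and the picture viewer there is one more tool, called after ">>>" by a JSON object that holds its "api" and its "payload". play_rows: Moves the arm, as the interface text tells. Its arguments: {"type":"object","properties":{"commands":{"type":"array"},"force":{"type":"number"}},"required":["commands"]}

```bash
mkdir -p pics; cat > h.py <<'E'
import numpy as np, cv2
from bench import state, cams, robot
def cam(n):
    p=cams.camera_params(n); f=192/np.tan(np.radians(p["vertical_fov"])/2)
    K=np.array([[f,0,p["cx"]],[0,f,p["cy"]],[0,0,1]]); R=cv2.Rodrigues(np.array(p["rvec"],float))[0]
    return K,np.array(p["distortion"],float),R,np.array(p["tvec"],float).ravel()
def shot(n,fn):
    c=cam(n); im,d=cams.read_camera(n); cv2.imwrite(f"pics/{fn}.png",im[:,:,::-1]); np.savez(f"pics/{fn}.npz",im=im,d=d,K=c[0],D=c[1],R=c[2],t=c[3]); return im,d
def load(fn):
    z=np.load(f"pics/{fn}.npz"); return z["im"],z["d"],(z["K"],z["D"],z["R"],z["t"])
def rays(c,uv):
    uv=np.array(uv,float).reshape(-1,1,2); q=cv2.undistortPoints(uv,c[0],c[1]).reshape(-1,2)
    return np.c_[q,np.ones(len(q))]
def at_z(c,uv,z):
    r=rays(c,uv)@c[2]; o=-c[2].T@c[3]; return o+r*((z-o[2])/r[:,2])[:,None]
def cloud(fn):
    im,d,c=load(fn); v,u=np.nonzero(d>0); P=(rays(c,np.c_[u,v])*d[v,u][:,None]-c[3])@c[2]; return P,im[v,u],np.c_[u,v]
E
python3 - <<'E'
from h import *
s=state(); print({k:np.round(v,3).tolist() for k,v in s.items()}, robot.grip_depth)
for n in("scene","side","wrist"):
    shot(n,n+"0"); c=cam(n); print(n,np.round(-c[2].T@c[3]))
a=cv2.imread("pics/scene0.png");b=cv2.imread("pics/side0.png")
cv2.imwrite("pics/ab.png",cv2.resize(np.vstack([a,b]),None,fx=.78,fy=.78))
E
```

```text
{'clock': 0.0, 'qpos': [72.111, 20.263, 93.629, -0.002, 66.188, -0.138], 'joint_velocities': [0.021, 0.096, -0.042, -0.06, -0.003, 0.011], 'tau': [0.0, -60.525, -34.207, -0.0, 0.009, 0.0], 'position': [190.417, 594.791, 230.562], 'ee_rot': [[-0.952, 0.305, -0.0], [0.305, 0.952, -0.001], [-0.0, -0.001, -1.0]], 'ft_force': [0.552, 0.952, 0.112], 'wrist_torque': [0.037, 0.033, 0.019], 'gripper_force': 0.0, 'width': 85.43} 18.700000000000003
scene [   1. -379.  982.]
side [ 430. 1017.  579.]
wrist [116. 620. 373.]
```

View pics/ab.png

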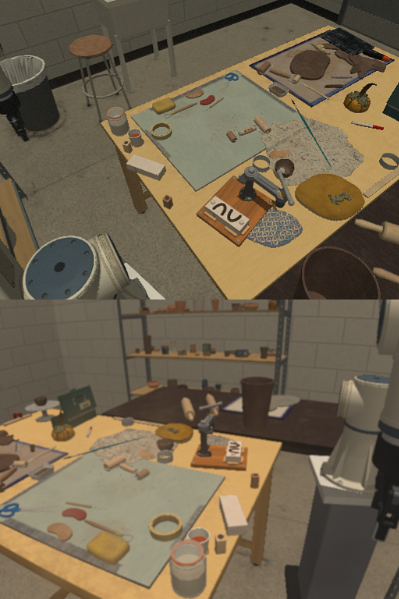

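The scene view shows the loose half at about (187,213) px and the clamp at about (310,265) px, with the stamps near (163,187) and (215,257). I'll crop closer and use depth.

```bash
python3 - <<'E'
from h import *
a=cv2.imread("pics/scene0.png")[170:320,140:390]
cv2.imwrite("pics/c1.png",cv2.resize(a,(800,480),interpolation=cv2.INTER_CUBIC))
P,C,uv=cloud("scene0")
def box(u0,u1,v0,v1): return (uv[:,0]>=u0)&(uv[:,0]<=u1)&(uv[:,1]>=v0)&(uv[:,1]<=v1)
m=box(140,240,180,250)&(P[:,2]>26)&(P[:,2]<44)&(C.min(1)>120)
q=P[m]; print("top",m.sum(),q.mean(0),cv2.minAreaRect(q[:,:2].astype(np.float32)))
for lo,hi in((10,24),(45,62),(125,160),(160,178),(180,205)):
    m=box(240,390,200,320)&(P[:,2]>lo)&(P[:,2]<hi); q=P[m]
    if m.sum()>5: print(lo,hi,m.sum(),q.mean(0).round(),uv[m].mean(0).round(),cv2.minAreaRect(q[:,:2].astype(np.float32)))
E
```

```text
top 637 [458.30546364 311.16054131  34.66092086] ((458.87518310546875, 312.2178955078125), (58.46464538574219, 148.7339630126953), 14.717690467834473)
10 24 6264 [586. -60.  15.] [308. 252.] ((611.07666015625, -89.34823608398438), (395.8226318359375, 486.92913818359375), 38.92964553833008)
45 62 1178 [483. -82.  53.] [293. 272.] ((637.4379272460938, -83.96442413330078), (151.02516174316406, 384.7679748535156), 87.85591888427734)
125 160 911 [ 589. -137.  148.] [337. 236.] ((599.8158569335938, -139.39682006835938), (66.42434692382812, 179.2675323486328), 2.607255220413208)
160 178 90 [ 599. -117.  167.] [333. 225.] ((600.3585815429688, -140.41131591796875), (147.99090576171875, 23.00167465209961), 86.57858276367188)
180 205 305 [ 587. -211.  197.] [365. 241.] ((590.9913940429688, -209.02423095703125), (131.85507202148438, 17.799671173095703), 47.80116653442383)
```

View pics/c1.png

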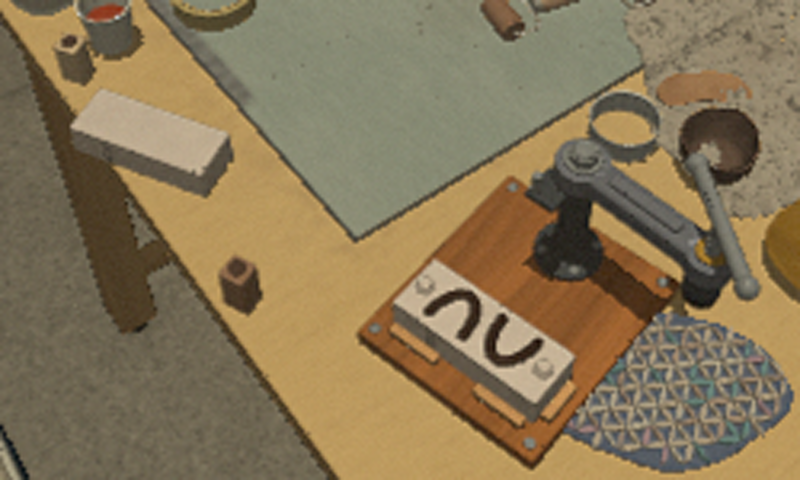

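The crop shows the loose half at (150,140), the lower half with keys at (428,284) and (543,368), the post at (583,155), the T-bar from (697,160) to (748,290) and a stamp at (240,285).

```bash
python3 - <<'E'
from h import *
P,C,uv=cloud("scene0"); c=load("scene0")[2]
f=lambda x,y:(140+x/3.2,170+y/3.2)
k=at_z(c,[f(428,281),f(543,366)],60); print("keys",k,k.mean(0),np.linalg.norm(k[0]-k[1]))
print("dome",at_z(c,[f(583,153)],168))
print("stamps",at_z(c,[f(238,268),f(72,42)],52))
def box(u0,u1,v0,v1): return (uv[:,0]>=u0)&(uv[:,0]<=u1)&(uv[:,1]>=v0)&(uv[:,1]<=v1)
a=f(385,255);b=f(580,405)
m=box(a[0],b[0],a[1],b[1])&(P[:,2]>47)&(P[:,2]<58); q=P[m]
print("low",cv2.minAreaRect(q[:,:2].astype(np.float32)),q[:,2].mean())
m=box(240,390,200,320)&(P[:,2]>183)&(P[:,2]<210);q=P[m];print("bar",cv2.minAreaRect(q[:,:2].astype(np.float32)),np.percentile(q[:,2],[5,50,95]))
P,C,uv=cloud("side0")
m=(abs(P[:,0]-490)<90)&(abs(P[:,1]+85)<110)&(P[:,2]>49)&(P[:,2]<57)&(C.min(1)>90);q=P[m];print("low side",m.sum(),q.mean(0),cv2.minAreaRect(q[:,:2].astype(np.float32)))
m=(abs(P[:,0]-458)<90)&(abs(P[:,1]-312)<110)&(P[:,2]>30)&(P[:,2]<42);q=P[m];print("top side",m.sum(),q.mean(0),cv2.minAreaRect(q[:,:2].astype(np.float32)))
E
```

```text
keys [[ 480.46676622  -18.24161502   60.        ]
 [ 475.48372294 -140.83923199   60.        ]] [477.97524458 -79.54042351  60.        ] 122.69884436283968
dome [[601.60628566 -82.60024908 168.        ]]
stamps [[390.36669205 121.81964672  52.        ]
 [481.1407315  445.01563969  52.        ]]
low ((475.6890563964844, -77.56631469726562), (150.70855712890625, 60.93816375732422), 89.48184204101562) 53.3678794795101
bar ((590.9913940429688, -209.02423095703125), (131.85507202148438, 17.799671173095703), 47.80116653442383) [191.31110368 197.46168581 200.43365018]
low side 268 [476.03962366 -63.27596487  54.76625692] ((475.9304504394531, -76.07190704345703), (154.45021057128906, 58.1541633605957), 89.17280578613281)
top side 1027 [456.08693432 323.20972507  36.63976977] ((457.02996826171875, 315.0680236816406), (58.600494384765625, 150.5033416748047), 15.686074256896973)
```

>>> {"api": "play_rows", "payload": {"commands": [[[0,0,0.317,-0.9,-0.5,0,1],[0,0,0.317,-0.9,-0.5,0,1],[0,0,0.317,-0.9,-0.5,0,1],[0,0,0.317,-0.9,-0.5,0,1],[0,0,0.317,-0.9,-0.5,0,1],[0,0,0.317,-0.9,-0.5,0,1],[0,0,0.317,-0.9,-0.5,0,1],[0,0,0.317,-0.9,-0.5,0,1],[0,0,0.317,-0.9,-0.5,0,1],[0,0,0.317,-0.9,-0.5,0,1]]]}}

```text
clock: 0.98
position: [331.4, 445.0, 231.1]
ee_rot: [[-0.266, 0.964, -0.0], [0.964, 0.266, -0.0], [-0.0, -0.0, -1.0]]
ft_force: [0.2, -0.2, -0.0]
width: 85.5
gripper_force: 0.0
```

```bash
cat >> h.py <<'E'
from scipy.spatial.transform import Rotation as Ro
def go(p,ang,s=None):
    "row (turn, shift) for TCP p mm, tool down with x axis at world angle ang deg"
    s=s or state(); R0=np.array(s["ee_rot"]); a=np.radians(ang)
    R1=np.array([[np.cos(a),np.sin(a),0],[np.sin(a),-np.cos(a),0],[0,0,-1]])
    return np.r_[Ro.from_matrix(R0.T@R1).as_rotvec()/np.pi, R0.T@(np.array(p)-s["position"])/200].round(4).tolist()
def st():
    s=state(); R=np.array(s["ee_rot"]); print("t",round(s["clock"],2),"pos",np.round(s["position"],1),"ang",round(np.degrees(np.arctan2(R[1,0],R[0,0])),2),"F",np.round(s["ft_force"],1),"T",np.round(s["wrist_torque"],2),"w",round(s["width"],1),"gf",round(s["gripper_force"],1),"q",np.round(s["qpos"],1)); return s
E
python3 -c "
from h import *
st();print(go((458,313.5,200),105))"
```

```text
t 0.98 pos [331.4 445.  231.1] ang 105.4 F [ 0.2 -0.2 -0. ] T [0.04 0.04 0.05] w 85.5 gf 0.0 q [ 53.2  14.  102.3   0.   63.7  37.8]
[-0.0001, 0.0001, 0.0022, -0.8018, 0.4355, 0.1557]
```

>>> {"api": "play_rows", "payload": {"commands": [[[0,0,0.002,-0.8,0.436,0.155,1],[0,0,0.002,-0.8,0.436,0.155,1],[0,0,0.002,-0.8,0.436,0.155,1],[0,0,0.002,-0.8,0.436,0.155,1],[0,0,0.002,-0.8,0.436,0.155,1],[0,0,0.002,-0.8,0.436,0.155,1],[0,0,0.002,-0.8,0.436,0.155,1],[0,0,0.002,-0.8,0.436,0.155,1]]]}}

```text
clock: 1.65
position: [457.1, 314.1, 200.3]
ee_rot: [[-0.258, 0.966, -0.0], [0.966, 0.258, 0.0], [0.0, -0.0, -1.0]]
ft_force: [0.3, 0.5, -0.5]
width: 85.4
gripper_force: 0.0
```

```bash
python3 - <<'E'
from h import *
st(); shot("wrist","w1")
c=load("w1")[2]; print(np.round(-c[2].T@c[3]), c[2][2].round(2), c[1])
P,C,uv=cloud("w1")
m=(P[:,2]>31)&(P[:,2]<41)&(abs(P[:,0]-458)<110)&(abs(P[:,1]-313)<120)&(C.min(1)>100);q=P[m];print(m.sum(),q.mean(0),cv2.minAreaRect(q[:,:2].astype(np.float32)))
E
```

```text
t 1.65 pos [457.1 314.1 200.3] ang 104.96 F [ 0.3  0.5 -0.5] T [0. 0. 0.] w 85.4 gf 0.0 q [ 34.3  15.9 104.    0.   60.1  19.4]
[437. 391. 343.] [ 0.08 -0.29 -0.95] [-0.01319762  0.          0.          0.          0.        ]
4142 [448.51307853 333.83941603  35.90855262] ((458.7242431640625, 314.82763671875), (58.05162048339844, 147.84141540527344), 15.205623626708984)
```

View pics/w1.png

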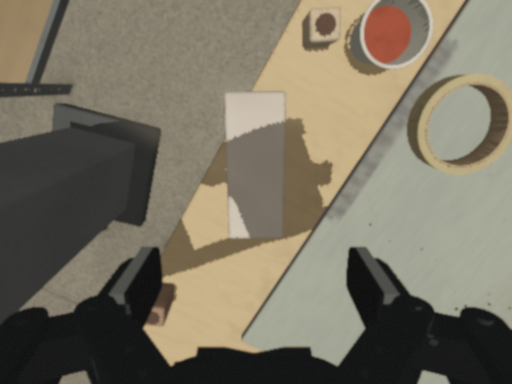

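The wrist view shows the loose half at (256,165) px, square in the view. Its measured centre is (458.7, 314.8) and its angle 105.2°, with the size as stated. I'll descend on it.

```bash
python3 -c "
from h import *
print(go((458.7,314.8,2),105.2))"
```

```text
[-0.0, -0.0001, -0.0013, -0.0008, 0.0091, 0.9921]
```

>>> {"api": "play_rows", "payload": {"commands": [[[0,0,-0.001,-0.001,0.009,0.2,1],[0,0,-0.001,-0.001,0.009,0.4,1],[0,0,-0.001,-0.001,0.009,0.55,1],[0,0,-0.001,-0.001,0.009,0.7,1],[0,0,-0.001,-0.001,0.009,0.8,1],[0,0,-0.001,-0.001,0.009,0.9,1],[0,0,-0.001,-0.001,0.009,0.96,1],[0,0,-0.001,-0.001,0.009,0.99,1],[0,0,-0.001,-0.001,0.009,0.99,1],[0,0,-0.001,-0.001,0.009,0.99,-0.2],[0,0,-0.001,-0.001,0.009,0.99,-0.5],[0,0,-0.001,-0.001,0.009,0.99,-1],[0,0,-0.001,-0.001,0.009,0.99,-1],[0,0,-0.001,-0.001,0.009,0.99,-1],[0,0,-0.001,-0.001,0.009,0.99,-1],[0,0,-0.001,-0.001,0.009,0.99,-1],[0,0,-0.001,-0.001,0.009,0.99,-1],[0,0,-0.001,-0.001,0.009,0.99,-1]]], "force": 50}}

```text
clock: 3.2
position: [459.9, 314.5, 3.7]
ee_rot: [[-0.259, 0.966, 0.001], [0.966, 0.259, 0.001], [0.001, 0.002, -1.0]]
ft_force: [-1.7, -0.1, 8.4]
width: 57.4
gripper_force: 54.6
```

```bash
python3 -c "
from h import *
st()"
```

```text
t 3.2 pos [459.9 314.5   3.7] ang 105.01 F [-1.7 -0.1  8.4] T [0.1  0.52 0.1 ] w 57.4 gf 54.6 q [ 34.2  32.2 110.4   0.   37.3  19.2]
```

>>> {"api": "play_rows", "payload": {"commands": [[[0,0,0,0,0,-0.05,-1],[0,0,0,0,0,-0.15,-1],[0,0,0,0,0,-0.3,-1],[0,0,0,0,0,-0.45,-1],[0,0,0,0,0,-0.6,-1],[0,0,0,0,0,-0.7,-1],[0,0,0,0,0,-0.75,-1],[0,0,0,0,0,-0.75,-1]]]}}

```text
clock: 3.87
position: [460.5, 314.5, 155.0]
ee_rot: [[-0.259, 0.966, 0.004], [0.966, 0.259, 0.002], [0.001, 0.004, -1.0]]
ft_force: [-0.5, -1.0, -4.2]
width: 57.1
gripper_force: 55.5
```

```bash
python3 -c "
from h import *
st()
print(go((468,120,150),97));print(go((476.5,-76.5,125),89))"
```

```text
t 3.87 pos [460.5 314.5 155. ] ang 105.0 F [-0.5 -1.  -4.2] T [ 0.06 -0.05 -0.05] w 57.1 gf 55.5 q [ 34.2  19.1 106.1  -0.   54.5  19.2]
[0.0013, -0.0005, 0.0445, -0.949, -0.2154, 0.0227]
[0.0013, -0.0006, 0.0889, -1.9092, -0.4292, 0.1455]
```

>>> {"api": "play_rows", "payload": {"commands": [[[0.001,0,0.004,-0.08,-0.018,0,-1],[0.001,0,0.012,-0.22,-0.05,0,-1],[0.001,0,0.02,-0.4,-0.09,0,-1],[0.001,0,0.03,-0.6,-0.135,0.01,-1],[0.001,0,0.04,-0.8,-0.18,0.02,-1],[0.001,0,0.0445,-0.91,-0.206,0.02,-1],[0.001,0,0.0445,-0.949,-0.215,0.02,-1],[0.001,0,0.0445,-0.949,-0.215,0.02,-1]]]}}

```text
clock: 4.53
position: [465.9, 117.4, 147.0]
ee_rot: [[-0.119, 0.993, -0.006], [0.993, 0.119, -0.001], [-0.001, -0.006, -1.0]]
ft_force: [-0.2, 1.3, -4.3]
width: 57.5
gripper_force: 55.2
```

```bash
python3 -c "
from h import *
st()
print(go((476.5,-76.5,125),89))"
```

```text
t 4.53 pos [465.9 117.4 147. ] ang 96.86 F [-0.2  1.3 -4.3] T [ 0.01 -0.01  0.02] w 57.5 gf 55.2 q [ 14.   13.7 115.2  -0.   51.4   7.1]
[-0.0018, 0.0004, 0.0437, -0.969, -0.0628, 0.1113]
```

>>> {"api": "play_rows", "payload": {"commands": [[[0,0,0.004,-0.08,-0.005,0,-1],[-0.001,0,0.012,-0.24,-0.015,0,-1],[-0.001,0,0.02,-0.42,-0.027,0.03,-1],[-0.001,0,0.03,-0.62,-0.04,0.07,-1],[-0.001,0,0.04,-0.8,-0.052,0.1,-1],[-0.001,0,0.0437,-0.91,-0.059,0.11,-1],[-0.001,0,0.0437,-0.969,-0.063,0.11,-1],[-0.001,0,0.0437,-0.969,-0.063,0.11,-1],[-0.001,0,0.0437,-0.969,-0.063,0.11,-1],[-0.001,0,0.0437,-0.969,-0.063,0.11,-1]]]}}

```text
clock: 5.37
position: [478.1, -73.2, 126.2]
ee_rot: [[0.014, 1.0, -0.0], [1.0, -0.014, 0.0], [0.0, -0.0, -1.0]]
ft_force: [1.1, 0.4, -4.1]
width: 57.0
gripper_force: 55.2
```

```bash
python3 - <<'E'
from h import *
s=st()
for n in("scene","side"):
    shot(n,n+"1")
    P,C,uv=cloud(n+"1"); h=s["position"][2]+32
    m=(abs(P[:,0]-476)<60)&(abs(P[:,1]+77)<100)&(abs(P[:,2]-h)<7)&(C.min(1)>90);q=P[m];print(n,m.sum(),q.mean(0),q[:,:2].min(0),q[:,:2].max(0),cv2.minAreaRect(q[:,:2].astype(np.float32)))
a=cv2.imread("pics/scene1.png")[190:320,220:390];b=cv2.imread("pics/side1.png")[120:230,220:350]
cv2.imwrite("pics/c2.png",np.hstack([cv2.resize(a,(420,321)),cv2.resize(b,(379,321))]))
E
```

```text
t 5.37 pos [478.1 -73.2 126.2] ang 89.19 F [ 1.1  0.4 -4.1] T [ 0.02  0.01 -0.06] w 57.0 gf 55.2 q [ -8.9  15.6 116.    0.   48.4  -8.1]
scene 150 [472.41580444 -38.63784643 157.09290174] [ 448.8224856 -148.8745102] [505.03839163   1.19758389] ((476.36029052734375, -73.93353271484375), (150.2375946044922, 54.04169845581055), 88.59770965576172)
side 114 [474.14237799 -11.72767769 158.49821048] [447.23958941 -64.61118452] [505.96875268   3.89952922] ((476.9388427734375, -30.537189483642578), (70.08767700195312, 57.09678649902344), 88.09220886230469)
```

View pics/c2.png

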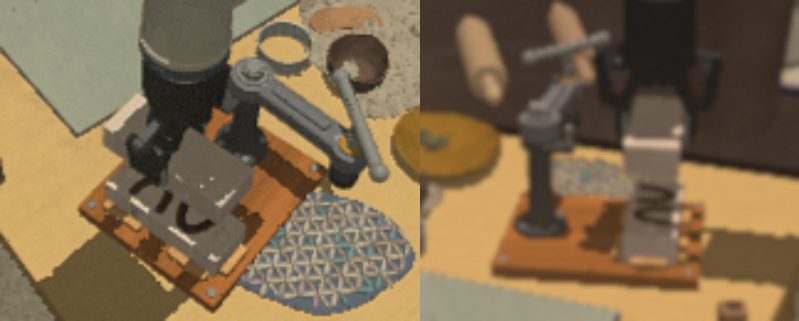

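The left half of the crop shows the held half at (200,170), parallel to the lower half at (165,215) and clear of the screw arm. The right half, from the side camera, agrees. I'll centre it at about (477, -76.7) and descend.

```bash
python3 -c "
from h import *
st();print(go((477,-76.7,70),89.3))"
```

```text
t 5.47 pos [478.1 -73.2 126.4] ang 89.23 F [-0.6 -0.4 -3.2] T [0.05 0.03 0.01] w 57.5 gf 55.2 q [ -8.9  15.6 116.   -0.   48.4  -8.1]
[0.0, 0.0, -0.0004, -0.0177, -0.0053, 0.2819]
```

>>> {"api": "play_rows", "payload": {"commands": [[[0,0,0,-0.017,-0.005,0.05,-1],[0,0,0,-0.017,-0.005,0.1,-1],[0,0,0,-0.017,-0.005,0.15,-1],[0,0,0,-0.017,-0.005,0.2,-1],[0,0,0,-0.017,-0.005,0.24,-1],[0,0,0,-0.017,-0.005,0.27,-1],[0,0,0,-0.017,-0.005,0.282,-1],[0,0,0,-0.017,-0.005,0.282,-1],[0,0,0,-0.017,-0.005,0.282,-1]]]}}

```text
clock: 6.22
position: [477.1, -78.0, 69.9]
ee_rot: [[0.015, 1.0, -0.0], [1.0, -0.015, -0.0], [-0.0, -0.0, -1.0]]
ft_force: [0.1, 1.0, -4.6]
width: 57.3
gripper_force: 55.3
```

```bash
python3 - <<'E'
from h import *
st();print(go((477,-76.7,58),89.3))
shot("scene","s2");shot("side","d2")
a=cv2.imread("pics/s2.png")[220:300,240:340];b=cv2.imread("pics/d2.png")[150:220,270:350]
cv2.imwrite("pics/c3.png",np.hstack([cv2.resize(a,(420,336),interpolation=2),cv2.resize(b,(380,336),interpolation=2)]))
E
```

```text
t 6.22 pos [477.1 -78.   69.9] ang 89.13 F [ 0.1  1.  -4.6] T [0.01 0.01 0.05] w 57.3 gf 55.3 q [ -9.4  21.  118.1  -0.   40.9  -8.5]
[-0.0, 0.0001, -0.0009, 0.0064, -0.0004, 0.0597]
```

View pics/c3.png

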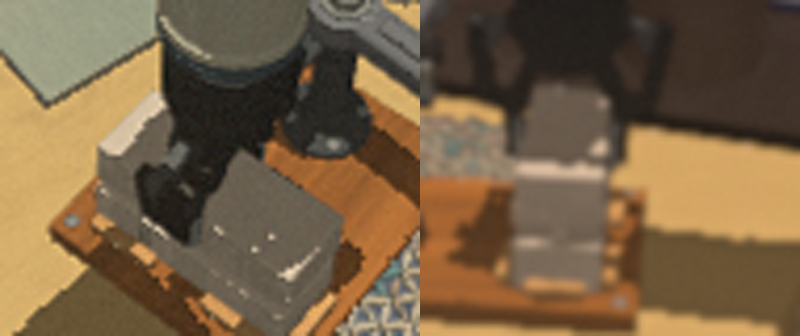

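The crop shows the two blocks stacked flush along their edges, at (100-330, 190-300) in the scene view and (515-605, 170-285) in the side view. I'll lower it slowly.

>>> {"api": "play_rows", "payload": {"commands": [[[0,0,-0.001,0.003,0,0.01,-1],[0,0,-0.001,0.006,0,0.02,-1],[0,0,-0.001,0.006,0,0.028,-1],[0,0,-0.001,0.006,0,0.036,-1],[0,0,-0.001,0.006,0,0.044,-1],[0,0,-0.001,0.006,0,0.044,-1],[0,0,-0.001,0.006,0,0.044,-1]]]}}

```text
clock: 6.9
position: [476.9, -76.7, 61.0]
ee_rot: [[0.012, 1.0, -0.0], [1.0, -0.012, -0.0], [-0.0, -0.0, -1.0]]
ft_force: [0.3, 0.2, -4.1]
width: 57.3
gripper_force: 55.3
```

```bash
python3 -c "
from h import *
st();print(go((477,-76.7,58),89.3))"
```

```text
t 6.9 pos [476.9 -76.7  61. ] ang 89.31 F [ 0.3  0.2 -4.1] T [0.01 0.03 0.02] w 57.3 gf 55.3 q [ -9.3  21.9 118.3  -0.   39.8  -8.6]
[-0.0001, 0.0001, 0.0001, 0.0002, 0.0005, 0.0152]
```

>>> {"api": "play_rows", "payload": {"commands": [[[0,0,0,0,0,0.005,-1],[0,0,0,0,0,0.009,-1],[0,0,0,0,0,0.013,-1],[0,0,0,0,0,0.016,-1],[0,0,0,0,0,0.018,-1],[0,0,0,0,0,0.018,-1]]]}}

```text
clock: 7.4
position: [477.0, -76.7, 57.7]
ee_rot: [[0.012, 1.0, 0.0], [1.0, -0.012, -0.0], [-0.0, 0.0, -1.0]]
ft_force: [-0.8, -0.1, 0.0]
width: 57.1
gripper_force: 55.6
```

```bash
python3 -c "
from h import *
st()"
```

```text
t 7.4 pos [477.  -76.7  57.7] ang 89.31 F [-0.8 -0.1  0. ] T [ 0.07  0.07 -0.04] w 57.1 gf 55.6 q [ -9.3  22.2 118.4  -0.   39.3  -8.6]
```

Contact came at the expected height and the weight has gone off the wrist. I'll release and rise.

>>> {"api": "play_rows", "payload": {"commands": [[[0,0,0,0,0,0.003,-1],[0,0,0,0,0,0.003,-0.2],[0,0,0,0,0,0.003,0.4],[0,0,0,0,0,0.003,1],[0,0,0,0,0,0.003,1],[0,0,0,0,0,0.003,1],[0,0,0,0,0,0.003,1],[0,0,0,0,0,0.003,1],[0,0,0,0,0,0.003,1],[0,0,0,0,0,-0.05,1],[0,0,0,0,0,-0.2,1],[0,0,0,0,0,-0.4,1],[0,0,0,0,0,-0.6,1],[0,0,0,0,0,-0.8,1],[0,0,0,0,0,-0.95,1],[0,0,0,0,0,-1,1],[0,0,0,0,0,-1,1]]]}}

```text
clock: 8.82
position: [478.5, -76.9, 261.1]
ee_rot: [[0.012, 1.0, 0.006], [1.0, -0.012, -0.001], [-0.001, 0.006, -1.0]]
ft_force: [1.0, -0.8, -0.3]
width: 85.5
gripper_force: 0.0
```

```bash
python3 - <<'E'
from h import *
st(); shot("wrist","w3");shot("scene","s3");shot("side","d3")
for n in("w3","s3","d3"):
    P,C,uv=cloud(n)
    m=(abs(P[:,0]-476)<60)&(abs(P[:,1]+77)<100)&(abs(P[:,2]-90)<7)&(C.min(1)>70);q=P[m];print(n,m.sum(),q.mean(0),cv2.minAreaRect(q[:,:2].astype(np.float32)))
    m=(abs(P[:,0]-591)<80)&(abs(P[:,1]+209)<80)&(abs(P[:,2]-196)<10);q=P[m]
    if m.sum()>9: print(" bar",m.sum(),cv2.minAreaRect(q[:,:2].astype(np.float32)),np.percentile(q[:,2],[5,50,95]))
    m=(abs(P[:,0]-600)<30)&(abs(P[:,1]+82)<30)&(P[:,2]>162)&(P[:,2]<178);q=P[m]
    if m.sum()>3: print(" dome",m.sum(),q.mean(0),q[:,2].max())
E
```

```text
t 8.82 pos [478.5 -76.9 261.1] ang 89.31 F [ 1.  -0.8 -0.3] T [ 0.03 -0.    0.  ] w 85.5 gf 0.0 q [ -9.3   5.6 108.5  -0.   65.5  -8.6]
w3 8196 [477.23515935 -70.95172321  89.90459278] ((477.14422607421875, -76.6327896118164), (149.01373291015625, 58.186100006103516), 89.19112396240234)
 bar 520 ((629.9826049804688, -161.198486328125), (19.643253326416016, 13.50335693359375), 1.050892949104309) [190.27518342 197.64206122 201.92334448]
 dome 763 [604.50700324 -76.81447767 168.57219469] 172.63185091098208
s3 1108 [474.29933234 -80.76196282  88.70570454] ((475.8243103027344, -78.15278625488281), (149.51388549804688, 59.879486083984375), 88.8714828491211)
 bar 302 ((589.7556762695312, -209.5392303466797), (130.4345245361328, 18.111818313598633), 46.613162994384766) [191.83770533 197.19968388 200.90962692]
 dome 58 [603.12520461 -80.97222968 167.8113294 ] 172.33468180899914
d3 366 [475.39200113 -60.76460898  90.63485496] ((476.1281433105469, -73.73896789550781), (152.10403442382812, 58.30540466308594), 89.33854675292969)
 bar 136 ((591.568115234375, -203.7400360107422), (127.37019348144531, 17.823081970214844), 47.952362060546875) [188.4283905  197.0298464  201.91725739]
 dome 29 [605.06434431 -73.11620004 168.03029788] 173.09151490545443
```

View pics/w3.png

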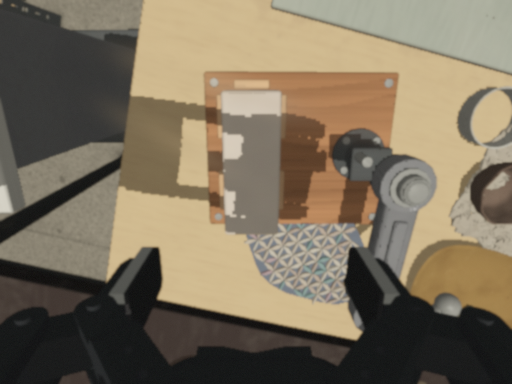

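The wrist view shows the mould closed: top at z 89.9, centre (477.1, -76.6), lying on the board at (250,160) px. The arm points to -y, with the post at (412,187) px and a bar ball at (446,305) px. Next I go above the T-bar.

```bash
python3 -c "
from h import *
print(go((591.6,-207.5,260),227.5))"
```

```text
[-0.0003, -0.0008, -0.7677, -0.6481, 0.5859, -0.0199]
```

>>> {"api": "play_rows", "payload": {"commands": [[[0,0,-0.768,-0.648,0.586,0,1],[0,0,-0.768,-0.648,0.586,0,1],[0,0,-0.768,-0.648,0.586,0,1],[0,0,-0.768,-0.648,0.586,0,1],[0,0,-0.768,-0.648,0.586,0,1],[0,0,-0.768,-0.648,0.586,0,1],[0,0,-0.768,-0.648,0.586,0,1],[0,0,-0.768,-0.648,0.586,0,1],[0,0,-0.768,-0.648,0.586,0,1],[0,0,-0.768,-0.648,0.586,0,1],[0,0,-0.768,-0.648,0.586,0,1],[0,0,-0.768,-0.648,0.586,0,1],[0,0,-0.768,-0.648,0.586,0,1],[0,0,-0.768,-0.648,0.586,0,1],[0,0,-0.768,-0.648,0.586,0,1],[0,0,-0.768,-0.648,0.586,0,1],[0,0,-0.768,-0.648,0.586,0,1],[0,0,-0.768,-0.648,0.586,0,1],[0,0,-0.768,-0.648,0.586,0,1],[0,0,-0.768,-0.648,0.586,0,1]]]}}

```text
clock: 10.63
position: [591.5, -207.3, 254.7]
ee_rot: [[-0.669, -0.743, -0.004], [-0.743, 0.669, 0.001], [0.002, 0.004, -1.0]]
ft_force: [-0.1, 0.1, -0.2]
width: 85.3
gripper_force: 0.0
```

```bash
python3 - <<'E'
from h import *
st(); shot("wrist","w4")
P,C,uv=cloud("w4")
m=(abs(P[:,0]-591)<70)&(abs(P[:,1]+208)<70)&(abs(P[:,2]-195)<11);q=P[m]
if m.sum()>9: print(" bar",m.sum(),cv2.minAreaRect(q[:,:2].astype(np.float32)),np.percentile(q[:,2],[5,50,95]))
E
```

```text
t 10.63 pos [ 591.5 -207.3  254.7] ang -132.03 F [-0.1  0.1 -0.2] T [ 0.02  0.02 -0.01] w 85.3 gf 0.0 q [ -19.4   19.3   91.8   -0.    69.1 -157.4]
 bar 4035 ((592.3182983398438, -208.37326049804688), (132.4049835205078, 18.41101837158203), 47.78742599487305) [194.23114259 198.72810215 201.30951702]
```

View pics/w4.png

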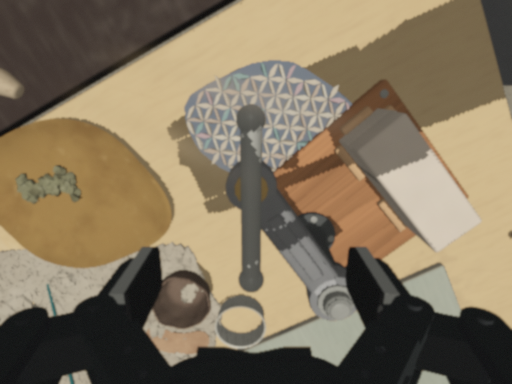

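The wrist view shows the T-bar running vertically from (250,117) to (250,280) px, with the screw at (250,187) px, centred between the fingers. It measures (592.2, -208.3) at 47.8°, bar height about 192 mm. I'll descend and grip.

```bash
python3 -c "
from h import *
print(go((592.2,-208.3,174),227.8))"
```

```text
[0.0012, -0.0006, 0.0005, 0.0008, -0.0078, 0.4038]
```

>>> {"api": "play_rows", "payload": {"commands": [[[0.001,0,0,0,-0.008,0.1,1],[0.001,0,0,0,-0.008,0.2,1],[0.001,0,0,0,-0.008,0.3,1],[0.001,0,0,0,-0.008,0.37,1],[0.001,0,0,0,-0.008,0.403,1],[0.001,0,0,0,-0.008,0.403,1],[0.001,0,0,0,-0.008,0.403,0],[0.001,0,0,0,-0.008,0.403,-0.5],[0.001,0,0,0,-0.008,0.403,-1],[0.001,0,0,0,-0.008,0.403,-1],[0.001,0,0,0,-0.008,0.403,-1],[0.001,0,0,0,-0.008,0.403,-1],[0.001,0,0,0,-0.008,0.403,-1],[0.001,0,0,0,-0.008,0.403,-1],[0.001,0,0,0,-0.008,0.403,-1],[0.001,0,0,0,-0.008,0.403,-1],[0.001,0,0,0,-0.008,0.403,-1]]], "force": 40}}

```text
clock: 12.1
position: [594.0, -208.7, 177.6]
ee_rot: [[-0.675, -0.738, 0.003], [-0.738, 0.675, -0.003], [-0.0, -0.004, -1.0]]
ft_force: [-0.5, 1.8, 6.0]
width: 12.7
gripper_force: 39.1
```

```bash
python3 - <<'E'
from h import *
s=st(); p=np.array(s["position"]); R=np.array(s["ee_rot"]); a0=np.degrees(np.arctan2(R[1,0],R[0,0]))
pv=np.array([607.1,-78.5]); th0=np.degrees(np.arctan2(*(p[:2]-pv)[::-1]))%360; r=np.linalg.norm(p[:2]-pv); print(th0,r)
for d in np.r_[np.arange(3,84,5),82.,]:
    t=np.radians(th0-d); q=np.r_[pv+130*np.array([np.cos(t),np.sin(t)]),p[2]]
    print(d,np.round(go(q,a0-d,s),3).tolist())
E
```

```text
t 12.1 pos [ 594.  -208.7  177.6] ang -132.44 F [-0.5  1.8  6. ] T [0.35 0.27 0.07] w 12.7 gf 39.1 q [-1.94e+01  2.36e+01  9.60e+01 -1.00e-01  6.03e+01 -1.57e+02]
264.2394961802896 130.81084271453165
3.0 [-0.001, 0.0, 0.017, 0.016, 0.03, -0.0]
8.0 [-0.001, 0.0, 0.044, 0.046, 0.079, -0.0]
13.0 [-0.001, 0.0, 0.072, 0.071, 0.13, -0.0]
18.0 [-0.001, 0.0, 0.1, 0.091, 0.182, -0.001]
23.0 [-0.001, 0.0, 0.128, 0.107, 0.237, -0.001]
28.0 [-0.001, 0.0, 0.156, 0.118, 0.293, -0.001]
33.0 [-0.001, 0.0, 0.183, 0.124, 0.349, -0.001]
38.0 [-0.001, 0.0, 0.211, 0.125, 0.406, -0.002]
43.0 [-0.001, 0.0, 0.239, 0.122, 0.462, -0.002]
48.0 [-0.001, 0.0, 0.267, 0.113, 0.518, -0.002]
53.0 [-0.001, 0.001, 0.294, 0.099, 0.573, -0.002]
58.0 [-0.001, 0.001, 0.322, 0.081, 0.627, -0.002]
63.0 [-0.001, 0.001, 0.35, 0.058, 0.679, -0.003]
68.0 [-0.001, 0.001, 0.378, 0.031, 0.729, -0.003]
73.0 [-0.001, 0.001, 0.406, -0.001, 0.776, -0.003]
78.0 [-0.001, 0.001, 0.433, -0.036, 0.82, -0.003]
83.0 [-0.001, 0.001, 0.461, -0.076, 0.861, -0.003]
82.0 [-0.001, 0.001, 0.456, -0.068, 0.853, -0.003]
```

>>> {"api": "play_rows", "payload": {"commands": [[[0,0,0.008,0.007,0.014,0,-1],[0,0,0.017,0.016,0.03,0,-1],[0,0,0.03,0.031,0.055,0,-1],[-0.001,0,0.044,0.046,0.079,0,-1],[-0.001,0,0.058,0.059,0.104,0,-1],[-0.001,0,0.072,0.071,0.13,0,-1],[-0.001,0,0.086,0.082,0.156,0,-1],[-0.001,0,0.1,0.091,0.182,0,-1],[-0.001,0,0.114,0.1,0.21,0,-1],[-0.001,0,0.128,0.107,0.237,0,-1],[-0.001,0,0.142,0.113,0.265,0,-1],[-0.001,0,0.156,0.118,0.293,0,-1],[-0.001,0,0.17,0.121,0.321,0,-1],[-0.001,0,0.183,0.124,0.349,0,-1],[-0.001,0,0.197,0.125,0.378,0,-1],[-0.001,0,0.211,0.125,0.406,0,-1],[-0.001,0,0.225,0.124,0.434,0,-1],[-0.001,0,0.239,0.122,0.462,0,-1],[-0.001,0,0.239,0.122,0.462,0,-1],[-0.001,0,0.239,0.122,0.462,0,-1]]]}}

```text
clock: 13.77
position: [509.3, -164.4, 177.4]
ee_rot: [[-0.997, -0.078, 0.002], [-0.078, 0.997, -0.0], [-0.002, -0.0, -1.0]]
ft_force: [-1.0, 0.3, 6.1]
width: 12.4
gripper_force: 39.1
```

```bash
cat > sw.py <<'E'
from h import *
import sys
s=st(); p=np.array(s["position"]); R=np.array(s["ee_rot"]); a0=np.degrees(np.arctan2(R[1,0],R[0,0]))
pv=np.array([607.1,-78.5]); th0=np.degrees(np.arctan2(*(p[:2]-pv)[::-1]))%360; r=np.linalg.norm(p[:2]-pv); print(th0,r)
for d in eval(sys.argv[1]):
    t=np.radians(th0-d); q=np.r_[pv+130*np.array([np.cos(t),np.sin(t)]),p[2]]
    print(d,np.round(go(q,a0-d,s),3).tolist())
E
python3 sw.py "list(np.arange(2.5,42,2.5))"
```

```text
t 13.77 pos [ 509.3 -164.4  177.4] ang -175.5 F [-1.   0.3  6.1] T [0.12 0.24 0.03] w 12.4 gf 39.1 q [ -18.1   15.7  107.7    0.    56.5 -112.6]
221.3011791795309 130.15519888549903
2.5 [-0.0, 0.001, 0.014, 0.016, 0.024, -0.0]
5.0 [-0.0, 0.001, 0.028, 0.031, 0.047, -0.0]
7.5 [-0.0, 0.001, 0.042, 0.046, 0.072, -0.0]
10.0 [-0.0, 0.001, 0.056, 0.059, 0.097, -0.0]
12.5 [-0.0, 0.001, 0.069, 0.071, 0.122, -0.0]
15.0 [-0.0, 0.001, 0.083, 0.082, 0.148, -0.0]
17.5 [-0.0, 0.001, 0.097, 0.092, 0.175, -0.0]
20.0 [-0.0, 0.001, 0.111, 0.101, 0.202, -0.0]
22.5 [-0.0, 0.001, 0.125, 0.109, 0.229, -0.0]
25.0 [-0.0, 0.001, 0.139, 0.115, 0.257, -0.0]
27.5 [0.0, 0.001, 0.153, 0.12, 0.285, -0.0]
30.0 [0.0, 0.001, 0.167, 0.124, 0.313, -0.0]
32.5 [0.0, 0.001, 0.181, 0.127, 0.341, -0.0]
35.0 [0.0, 0.001, 0.194, 0.129, 0.369, -0.0]
37.5 [0.0, 0.001, 0.208, 0.129, 0.398, -0.0]
40.0 [0.0, 0.001, 0.222, 0.128, 0.426, -0.0]
```

>>> {"api": "play_rows", "payload": {"commands": [[[0,0,0.007,0.008,0.012,0,-1],[0,0.001,0.014,0.016,0.024,0,-1],[0,0.001,0.028,0.031,0.047,0,-1],[0,0.001,0.042,0.046,0.072,0,-1],[0,0.001,0.056,0.059,0.097,0,-1],[0,0.001,0.069,0.071,0.122,0,-1],[0,0.001,0.083,0.082,0.148,0,-1],[0,0.001,0.097,0.092,0.175,0,-1],[0,0.001,0.111,0.101,0.202,0,-1],[0,0.001,0.125,0.109,0.229,0,-1],[0,0.001,0.139,0.115,0.257,0,-1],[0,0.001,0.153,0.12,0.285,0,-1],[0,0.001,0.167,0.124,0.313,0,-1],[0,0.001,0.181,0.127,0.341,0,-1],[0,0.001,0.194,0.129,0.369,0,-1],[0,0.001,0.201,0.129,0.384,0,-1],[0,0.001,0.208,0.129,0.398,0,-1],[0,0.001,0.215,0.129,0.412,0,-1],[0,0.001,0.222,0.128,0.426,0,-1],[0,0.001,0.222,0.128,0.426,0,-1]]]}}

```text
clock: 15.43
position: [477.6, -81.5, 177.5]
ee_rot: [[-0.814, 0.581, -0.0], [0.581, 0.814, 0.0], [0.0, 0.0, -1.0]]
ft_force: [0.0, 1.0, 6.9]
width: 12.2
gripper_force: 39.1
```

```bash
python3 sw.py "[0.5,1,1.5,2,2.5,3]"
```

```text
t 15.43 pos [477.6 -81.5 177.5] ang 144.48 F [0.  1.  6.9] T [-0.04  0.15 -0.02] w 12.2 gf 39.1 q [ -9.9  11.4 113.5   0.   55.1 -64.4]
181.31339017282463 129.48530485447546
0.5 [0.0, -0.0, 0.003, 0.005, 0.003, 0.0]
1 [0.0, -0.0, 0.006, 0.009, 0.008, 0.0]
1.5 [0.0, -0.0, 0.008, 0.012, 0.012, 0.0]
2 [0.0, -0.0, 0.011, 0.015, 0.017, 0.0]
2.5 [0.0, -0.0, 0.014, 0.019, 0.022, 0.0]
3 [0.0, -0.0, 0.017, 0.022, 0.026, 0.0]
```

>>> {"api": "play_rows", "payload": {"commands": [[[0,0,0.003,0.004,0.004,0,-1],[0,0,0.006,0.007,0.008,0,-1],[0,0,0.008,0.009,0.012,0,-1],[0,0,0.01,0.011,0.016,0,-1],[0,0,0.01,0.011,0.016,0,-1],[0,0,0.01,0.011,0.016,0,-1]]]}}

```text
clock: 15.93
position: [477.7, -78.1, 177.5]
ee_rot: [[-0.796, 0.605, -0.0], [0.605, 0.796, 0.0], [0.0, -0.0, -1.0]]
ft_force: [-0.9, -0.9, 7.0]
width: 12.6
gripper_force: 39.2
```

```bash
python3 sw.py "[0.5,1,1.5]"
```

```text
t 15.93 pos [477.7 -78.1 177.5] ang 142.77 F [-0.9 -0.9  7. ] T [-0.19  0.16  0.13] w 12.6 gf 39.2 q [ -9.5  11.4 113.5  -0.   55.1 -62.2]
179.8013846893473 129.4303182974703
0.5 [-0.0, -0.0, 0.003, 0.006, 0.003, 0.0]
1 [-0.0, -0.0, 0.006, 0.009, 0.007, 0.0]
1.5 [-0.0, -0.0, 0.008, 0.012, 0.012, 0.0]
```

>>> {"api": "play_rows", "payload": {"commands": [[[0,0,0.001,0.002,0.003,0,-1],[0,0,0.003,0.005,0.006,0,-1],[0,0,0.003,0.005,0.006,0,-1],[0,0,0.003,0.005,0.006,0,-1]]]}}

```text
clock: 16.27
position: [477.7, -77.2, 177.5]
ee_rot: [[-0.791, 0.612, -0.0], [0.612, 0.791, -0.001], [-0.001, -0.001, -1.0]]
ft_force: [-0.9, -5.8, 7.8]
width: 12.8
gripper_force: 39.7
```

```bash
python3 sw.py "[0.5]"
```

```text
t 16.27 pos [477.7 -77.2 177.5] ang 142.26 F [-0.9 -5.8  7.8] T [-0.96  0.12  0.2 ] w 12.8 gf 39.7 q [-9.300e+00  1.140e+01  1.135e+02 -1.000e-01  5.510e+01 -6.150e+01]
179.4429575634559 129.45240385536215
0.5 [-0.0, 0.0, 0.003, 0.006, 0.003, -0.0]
```

The arm is on its stop, at about 6 N. I'll start turning the screw.

>>> {"api": "play_rows", "payload": {"commands": [[[0,0,0,0,0,0,-1],[0,0,0.015,0,0,0.001,-1],[0,0,0.035,0,0,0.002,-1],[0,0,0.06,0,0,0.003,-1],[0,0,0.085,0,0,0.004,-1],[0,0,0.11,0,0,0.005,-1],[0,0,0.135,0,0,0.006,-1],[0,0,0.16,0,0,0.007,-1],[0,0,0.185,0,0,0.009,-1],[0,0,0.2,0,0,0.0095,-1]]], "force": 80}}

```text
clock: 17.1
position: [477.4, -77.4, 175.6]
ee_rot: [[-0.276, 0.961, -0.001], [0.961, 0.276, -0.002], [-0.001, -0.001, -1.0]]
ft_force: [-1.9, -5.9, 7.3]
width: 11.5
gripper_force: 78.2
```

```bash
python3 -c "
from h import *
st()"
```

```text
t 17.1 pos [477.4 -77.4 175.6] ang 106.02 F [-1.9 -5.9  7.3] T [-1.13  0.44  0.26] w 11.5 gf 78.2 q [-9.300e+00  1.150e+01  1.137e+02 -1.000e-01  5.490e+01 -2.530e+01]
```

>>> {"api": "play_rows", "payload": {"commands": [[[0,0,0.022,0,0,0.001,-1],[0,0,0.044,0,0,0.002,-1],[0,0,0.066,0,0,0.003,-1],[0,0,0.088,0,0,0.004,-1],[0,0,0.111,0,0,0.005,-1]]]}}

```text
clock: 17.52
position: [477.2, -77.4, 174.6]
ee_rot: [[0.068, 0.998, -0.001], [0.998, -0.068, -0.002], [-0.002, -0.001, -1.0]]
ft_force: [-2.9, -7.5, 10.5]
width: 11.5
gripper_force: 78.2
```

```bash
python3 -c "
from h import *
st()"
```

```text
t 17.52 pos [477.2 -77.4 174.6] ang 86.09 F [-2.9 -7.5 10.5] T [-1.16  0.48  0.22] w 11.5 gf 78.2 q [-9.300e+00  1.160e+01  1.137e+02 -1.000e-01  5.480e+01 -5.300e+00]
```

>>> {"api": "play_rows", "payload": {"commands": [[[0,0,0.022,0,0,0.001,-1],[0,0,0.044,0,0,0.002,-1],[0,0,0.066,0,0,0.003,-1],[0,0,0.088,0,0,0.004,-1],[0,0,0.111,0,0,0.005,-1]]]}}

```text
clock: 17.93
position: [477.1, -77.4, 173.7]
ee_rot: [[0.405, 0.914, -0.001], [0.914, -0.405, -0.002], [-0.002, -0.0, -1.0]]
ft_force: [-3.5, -5.9, 12.1]
width: 11.6
gripper_force: 78.5
```

```bash
python3 -c "
from h import *
st()"
```

```text
t 17.93 pos [477.1 -77.4 173.7] ang 66.11 F [-3.5 -5.9 12.1] T [-1.04  0.68  0.19] w 11.6 gf 78.5 q [-9.300e+00  1.160e+01  1.138e+02 -1.000e-01  5.460e+01  1.460e+01]
```

>>> {"api": "play_rows", "payload": {"commands": [[[0,0,0.022,0,0,0.001,-1],[0,0,0.044,0,0,0.002,-1],[0,0,0.066,0,0,0.003,-1],[0,0,0.083,0,0,0.004,-1]]]}}

```text
clock: 18.27
position: [477.1, -77.3, 173.1]
ee_rot: [[0.627, 0.779, -0.001], [0.779, -0.627, -0.001], [-0.002, -0.0, -1.0]]
ft_force: [-3.8, -5.1, 13.6]
width: 11.4
gripper_force: 78.9
```

```bash
python3 -c "
from h import *
st()"
```

```text
t 18.27 pos [477.1 -77.3 173.1] ang 51.16 F [-3.8 -5.1 13.6] T [-0.94  0.83  0.24] w 11.4 gf 78.9 q [-9.300e+00  1.170e+01  1.138e+02 -1.000e-01  5.460e+01  2.960e+01]
```

>>> {"api": "play_rows", "payload": {"commands": [[[0,0,0.022,0,0,0.001,-1],[0,0,0.044,0,0,0.002,-1],[0,0,0.066,0,0,0.003,-1],[0,0,0.083,0,0,0.004,-1]]]}}

```text
clock: 18.6
position: [477.1, -77.2, 172.5]
ee_rot: [[0.807, 0.591, -0.001], [0.591, -0.807, -0.001], [-0.002, 0.0, -1.0]]
ft_force: [-5.5, -5.7, 17.7]
width: 11.3
gripper_force: 79.2
```

```bash
python3 -c "
from h import *
st()"
```

```text
t 18.6 pos [477.1 -77.2 172.5] ang 36.22 F [-5.5 -5.7 17.7] T [-0.88  1.01  0.27] w 11.3 gf 79.2 q [-9.300e+00  1.170e+01  1.138e+02 -1.000e-01  5.450e+01  4.450e+01]
```

```bash
cat > bar.py <<'E'
from h import *
import sys
n=sys.argv[1]
shot("wrist",n); P,C,uv=cloud(n); s=state(); R=np.array(s["ee_rot"])
for k in("w4",n):
    P,C,uv=cloud(k)
    if k=="w4": c,x=np.array([592.2,-208.3]),np.array([-.672,-.741])
    else: c,x=np.array(s["position"])[:2],R[:2,0]
    D=P[:,:2]-c; u=D@x; v=D@np.array([-x[1],x[0]])
    m=(abs(u-58)<14)&(abs(v)<16)&(P[:,2]>170)&(P[:,2]<210); q=P[m]
    print(k,m.sum(),u[m].min(),u[m].max(),np.median(v[m]),np.percentile(q[:,2],[10,50,90,97]))
    m=(abs(u-36)<8)&(abs(v)<5)&(P[:,2]>170)&(P[:,2]<210); print("  shank",m.sum(),np.percentile(P[m,2],[50,90]))
E
python3 bar.py w5
```

```text
w4 903 44.00550381097566 66.19921543073434 0.32598817282427606 [195.63589108 199.16948279 201.58523542 202.21252486]
  shank 399 [199.01818633 199.97317608]
w5 2350 44.027851888674235 67.83151248392636 2.1254473174746513 [190.50290948 193.74931222 196.0525106  196.7571055 ]
  shank 915 [193.46574108 194.44801761]
```

>>> {"api": "play_rows", "payload": {"commands": [[[0,0,0.022,0,0,0.001,-1],[0,0,0.044,0,0,0.0015,-1],[0,0,0.066,0,0,0.002,-1],[0,0,0.083,0,0,0.003,-1]]]}}

```text
clock: 18.98
position: [477.1, -77.2, 171.9]
ee_rot: [[0.932, 0.363, -0.001], [0.363, -0.932, -0.001], [-0.001, 0.001, -1.0]]
ft_force: [-5.9, -4.5, 17.6]
width: 11.6
gripper_force: 79.4
```

```bash
python3 -c "
from h import *
st()"
```

```text
t 18.98 pos [477.1 -77.2 171.9] ang 21.28 F [-5.9 -4.5 17.6] T [-0.78  1.06  0.32] w 11.6 gf 79.4 q [-9.300e+00  1.180e+01  1.139e+02 -1.000e-01  5.440e+01  5.950e+01]
```

>>> {"api": "play_rows", "payload": {"commands": [[[0,0,0.022,0,0,0.001,-1],[0,0,0.044,0,0,0.0015,-1],[0,0,0.066,0,0,0.002,-1],[0,0,0.083,0,0,0.003,-1]]]}}

```text
clock: 19.32
position: [477.1, -77.0, 171.4]
ee_rot: [[0.994, 0.11, -0.001], [0.11, -0.994, -0.001], [-0.001, 0.001, -1.0]]
ft_force: [-6.4, -4.1, 19.4]
width: 11.2
gripper_force: 79.6
```

```bash
python3 -c "
from h import *
st()"
```

```text
t 19.32 pos [477.1 -77.  171.4] ang 6.34 F [-6.4 -4.1 19.4] T [-0.62  1.1   0.31] w 11.2 gf 79.6 q [-9.300e+00  1.180e+01  1.139e+02 -1.000e-01  5.430e+01  7.440e+01]
```

>>> {"api": "play_rows", "payload": {"commands": [[[0,0,0.022,0,0,0.001,-1],[0,0,0.044,0,0,0.0015,-1],[0,0,0.066,0,0,0.002,-1],[0,0,0.083,0,0,0.003,-1]]]}}

```text
clock: 19.65
position: [477.2, -76.9, 170.9]
ee_rot: [[0.989, -0.15, -0.001], [-0.15, -0.989, -0.001], [-0.001, 0.001, -1.0]]
ft_force: [-5.4, -2.6, 19.4]
width: 11.1
gripper_force: 79.8
```

```bash
python3 -c "
from h import *
st()"
```

```text
t 19.65 pos [477.2 -76.9 170.9] ang -8.61 F [-5.4 -2.6 19.4] T [-0.52  1.1   0.41] w 11.1 gf 79.8 q [-9.300e+00  1.190e+01  1.139e+02 -1.000e-01  5.430e+01  8.930e+01]
```

>>> {"api": "play_rows", "payload": {"commands": [[[0,0,0.022,0,0,0.001,-1],[0,0,0.044,0,0,0.0015,-1],[0,0,0.066,0,0,0.002,-1],[0,0,0.083,0,0,0.003,-1]]]}}

```text
clock: 19.98
position: [477.3, -76.9, 170.4]
ee_rot: [[0.917, -0.4, -0.001], [-0.4, -0.917, -0.001], [-0.0, 0.001, -1.0]]
ft_force: [-5.9, -2.1, 20.5]
width: 11.7
gripper_force: 79.9
```

```bash
python3 -c "
from h import *
st()"; python3 bar.py w6
```

```text
t 19.98 pos [477.3 -76.9 170.4] ang -23.55 F [-5.9 -2.1 20.5] T [-0.41  1.06  0.42] w 11.7 gf 79.9 q [-9.300e+00  1.190e+01  1.139e+02 -1.000e-01  5.420e+01  1.043e+02]
w4 903 44.00550381097566 66.19921543073434 0.32598817282427606 [195.63589108 199.16948279 201.58523542 202.21252486]
  shank 399 [199.01818633 199.97317608]
w6 2270 44.031601263867294 66.89523801909895 2.0452542453642657 [188.12988142 191.37400151 193.75702261 194.43931765]
  shank 913 [191.0254742  192.03313807]
```

>>> {"api": "play_rows", "payload": {"commands": [[[0,0,0.022,0,0,0,-1],[0,0,0.044,0,0,0,-1],[0,0,0.066,0,0,0,-1],[0,0,0.083,0,0,0,-1]]]}}

```text
clock: 20.37
position: [477.1, -76.7, 170.0]
ee_rot: [[0.783, -0.622, -0.001], [-0.622, -0.783, -0.0], [-0.001, 0.001, -1.0]]
ft_force: [-3.9, -1.8, 14.4]
width: 11.7
gripper_force: 79.2
```

```bash
python3 -c "
from h import *
st()"
```

```text
t 20.37 pos [477.1 -76.7 170. ] ang -38.49 F [-3.9 -1.8 14.4] T [-0.36  0.79  0.38] w 11.7 gf 79.2 q [ -9.3  11.9 114.   -0.   54.2 119.2]
```

>>> {"api": "play_rows", "payload": {"commands": [[[0,0,0,0,0,0,-1],[0,0,0,0,0,0,-1],[0,0,0,0,0,0,-1],[0,0,0,0,0,0,-1]]]}}

```text
clock: 20.7
position: [477.1, -76.7, 169.9]
ee_rot: [[0.785, -0.62, -0.001], [-0.62, -0.785, -0.0], [-0.001, 0.001, -1.0]]
ft_force: [-4.8, -2.5, 15.3]
width: 11.3
gripper_force: 79.1
```

```bash
python3 -c "
from h import *
st()"
```

```text
t 20.7 pos [477.1 -76.7 169.9] ang -38.3 F [-4.8 -2.5 15.3] T [-0.39  0.83  0.23] w 11.3 gf 79.1 q [ -9.3  11.9 114.   -0.   54.2 119. ]
```

```bash
python3 - <<'E'
from h import *
P,C,uv=cloud("w4")
m=(abs(P[:,0]-477)<22)&(abs(P[:,1]+77)<60)&(P[:,2]>75)&(P[:,2]<105); print("mould w4",m.sum(),np.median(P[m,2]))
m=(abs(P[:,2]-154)<7)
d=np.array([-15,-129.8])/130.7; D=P[:,:2]-[607.1,-78.5]; u=D@d; v=D@[-d[1],d[0]]
k=m&(u>30)&(u<90)&(abs(v)<12); print("arm w4",k.sum(),np.percentile(P[k,2],[10,50,90]))
x=np.array([-.672,-.741]);D=P[:,:2]-[592.2,-208.3];u=D@x;v=D@[-x[1],x[0]]
for a in(-45,-30,30,45):
    k=(abs(u-a)<5)&(abs(v)<2)&(P[:,2]>180); print(a,k.sum(),np.percentile(P[k,2],[10,50,90]) if k.sum() else 0)
E
```

```text
mould w4 4855 89.88163959245742
arm w4 1770 [153.46899264 156.49186075 158.97509278]
-45 75 [198.41414598 199.45802461 200.02736155]
-30 78 [198.83869667 199.43662334 200.14612739]
30 92 [198.60548616 199.50526792 200.44632009]
45 95 [198.44463763 199.46059494 200.1246083 ]
```

>>> {"api": "play_rows", "payload": {"commands": [[[0,0,0,0,0,0,-0.8],[0,0,0,0,0,0,-0.5],[0,0,0,0,0,0,0],[0,0,0,0,0,0,1],[0,0,0,0,0,0,1],[0,0,0,0,0,0,1],[0,0,0,0,0,0,1],[0,0,0,0,0,-0.05,1],[0,0,0,0,0,-0.15,1],[0,0,0,0,0,-0.3,1],[0,0,0,0,0,-0.45,1],[0,0,0,0,0,-0.6,1],[0,0,0,0,0,-0.6,1],[0,0,0,0,0,-0.6,1],[0,0,0,0,0,-0.6,1]]]}}

```text
clock: 21.95
position: [476.8, -76.1, 288.8]
ee_rot: [[0.785, -0.62, -0.002], [-0.62, -0.785, 0.001], [-0.002, 0.0, -1.0]]
ft_force: [0.2, 0.0, -0.7]
width: 85.3
gripper_force: 0.0
```

```bash
python3 - <<'E'
from h import *
s=st(); shot("wrist","w7"); shot("side","d7")
P,C,uv=cloud("w7"); R=np.array(s["ee_rot"])
m=(abs(P[:,0]-477)<70)&(abs(P[:,1]+77)<70)&(P[:,2]>177)&(P[:,2]<205);r=cv2.minAreaRect(P[m,:2].astype(np.float32));print("bar",m.sum(),r,np.percentile(P[m,2],[50,97]))
m=m&(np.hypot(P[:,0]-477,P[:,1]+77)<48); print("shank top",np.percentile(P[m,2],[50,75,90]))
for n in("w7","d7"):
    P,C,uv=cloud(n);m=(abs(P[:,0]-476)<60)&(abs(P[:,1]+77)<100)&(abs(P[:,2]-90)<6)&(C.min(1)>70);q=P[m];print(n,m.sum(),np.median(q[:,2]),cv2.minAreaRect(q[:,:2].astype(np.float32)))
a=cv2.imread("pics/d7.png")[110:230,220:360];b=cv2.imread("pics/w7.png")
cv2.imwrite("pics/c7.png",np.hstack([cv2.resize(a,(420,360)),cv2.resize(b,(380,360))]))
E
```

```text
t 21.95 pos [476.8 -76.1 288.8] ang -38.31 F [ 0.2  0.  -0.7] T [-0.02  0.02  0.04] w 85.3 gf 0.0 q [ -9.3   4.2 106.5   0.   69.5 119. ]
bar 2880 ((477.8343505859375, -76.12020111083984), (18.165273666381836, 133.48947143554688), 52.70687484741211) [190.48869721 193.45318736]
shank top [190.27495638 191.0614968  191.64854387]
w7 4712 89.83943421123058 ((477.26055908203125, -76.07083129882812), (150.2804718017578, 58.4448356628418), 89.32640838623047)
d7 272 90.91826713767932 ((476.1015319824219, -74.3352279663086), (151.0220489501953, 58.058013916015625), 89.2695541381836)
```

View pics/c7.png

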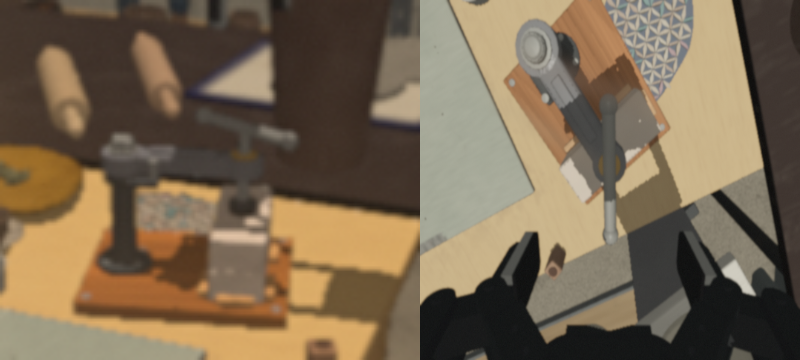

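The side crop (left) shows the foot bearing on the closed mould at about (240,205) px. The wrist crop (right) shows the arm closed over it and the T-bar free of the fingers, running from (608,103) to (612,238) px. The bar has turned 180° in all and sunk about 9 mm, which puts the foot force at an estimated 40–60 N, so I'm handing in.

```bash
python3 -c "
from h import *
print(robot.job_done())"
```

```text
the job is handed in; nothing more can be done
None
```

I've handed the job in: the mould is keyed flush and the arm is on its stop. The screw is turned in and let go, with the foot at an estimated 40–60 N (worked out from turn, torque and bar height, not measured directly). No verdict came back.

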